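Fallen bottle back on the stirrer, speed set

ROBOT

A 6-joint arm with a two-finger parallel gripper is mounted at the origin on the work surface. World frame = base frame: x ahead of the robot, y to its left, z up, the work surface at z = 0. Lengths are in mm, angles in rad, forces in N, time in s.
With the tool pointing down it reaches from about 275 to 1000 mm from the base axis. Payload 8.4 kg.
Tool frame: the origin (TCP) lies between the finger pads; the fingertips stand r.finger_overhang ahead of it and the grasp point (between the pads) is the TCP (r.finger_overhang is the distance from the TCP to the fingertips, in mm); z points along the fingers, y is the line along which they close (so a half turn about z gives the same grasp; the last joint's range is limited). The gripper opens to 85 mm and grips with 20 to 120 N. Pads are 22 mm wide; open, the fingers measure 114 mm over their backs; the gripper's body (76 mm by 85 mm) begins 54 mm behind the grasp point. The pads swing forward as they close: fully open they stand 13 mm farther back than shut.
Start: joints at [1.102, 0.353, 1.633, -0, 1.155, -0.002], TCP at [281.268, 558.136, 250.281] pointing down, gripper open.
Joint ranges: [-2.63, 2.63], [-0.92, 2.1], [0.06, 2.66], [-1.3, 4.44], [0, 2.69], [-3.02, 3.02]. Speed limits (rad/s): [2.22, 2.22, 2.79, 3.14, 3.14, 3.14].

INTERFACE

Orientations are given as [roll, pitch, yaw] about the fixed x, y, z axes, in that order (R = Rz(yaw) Ry(pitch) Rx(roll)).
In Python, from rig import r, cams, sign_off gives the robot as it stands.
- The arm moves only by the shell command python3 -m crank 'ROWS' [FORCE]. ROWS is JSON, a list of rows, each a list of 7 numbers: the shift along the tool's x, y, z in m, then the turn, a rotation vector about the tool's x, y, z in rad, then the closure, from 0 (fully open) to 1 (shut). In form: [[dx, dy, dz, ax, ay, az, gripper], ...]. A call has 1 to 5 rows; each row is the pose to reach, as a shift and turn from the pose commanded when the call began, along the tool's axes at that moment; what a row does not reach only later rows make up. A row lasts 1/10 s, in which the tool goes at most 50 mm and 8.59 degrees, less where a joint would pass 70% of its speed; a pose out of reach is approached as far as the arm can. A call with a gripper value outside its range is refused whole. The fingers move at their own pace and stop on an object; FORCE is the grip in N (left out, the last holds). Time passes only in rows, so rows that repeat a pose let the fingers close. It gives the time, the measured TCP pose, the force, the opening and the grip force at its end, in the units of the state.
- r.sense(): the state, without advancing time (a new reading comes with each control period).
- cams.grab_frame(name): name is "scene" or "top"; returns a dict with "image" (384x512x3 uint8, red, green, blue), "fx", "fy", "cx", "cy" (pixels), "position" and "orientation" of the camera in the world. Camera axes: x right, y down, z forward; pixel columns grow to the right and rows downward; lengths in mm; the calibration is good to about 2 mm. A picture is of the moment at which its call begins. There is no depth.
- sign_off(): hands the job in; it is judged then, once.
The state is a dict: "clock": time; "qpos": joint angles; "qvel": joint speeds; "joint_efforts": joint torques, N m; "eef_pos": TCP position; "tcp_rot": TCP orientation; "contact_force": force on the tool from outside, world axes, zero at the start; "wrist_torque": the same for the moment, N m; "opening": opening from 0.0 (shut) to 1.0 (fully open); "grasp_force": force on a finger pad.
Only numpy, scipy, OpenCV 4.12 (cv2) and the standard library are available. Lean on these libraries where they do the work, as an engineer would, in place of code of your own. Each camera call takes 0.05 s, during which the arm holds its last target. There are 200 camera calls.

TASK

The square bottle has toppled off the magnetic stirrer. Stand it upright again in the middle of the stirrer's round plate, setting it down gently (under 40 N), and let go; then turn the stirrer's knob until the pointer on its scale lines up with the set-point mark. Leave the other things on the bench alone.

Things in the scene. Friction and masses are not known exactly. Their poses are not given: they have to be found in the camera images.
- bottle: Square amber bottle, closed: body 46 x 46 mm in section and 104 mm tall, then a neck 24 mm across and a black cap 30 mm across from 118 to 140 mm; about 0.3 kg. Its origin is the centre of its base, its z axis runs from base to cap, its x and y axes are square to its flat sides. At the start it lies on one flat side on the bench (its axis 23 mm up).
- stirrer: Low grey magnetic stirrer fixed to the bench, 170 (x) x 300 (y) mm, housing top 45 mm above the bench. Origin under its centre. On its +y half is the round plate, on its -y half the knob (centre at x -25, y -85 mm) and beyond the knob, at x +48 mm, a scale with a slot 104 mm long along y (from y -23 to -127 mm).
- plate (a point): Centre of the top face of the stirrer's white round plate, 135 mm across, 5 mm above the housing (50 mm above the bench).
- knob_grip (a point): On the axis of the black knob, at the height to grip it: a rotary knob with a straight bar grip, on the stirrer's housing. The bar lies along the stirrer's x axis when knob is 0. The axis is vertical. The bar is 14 mm thick and 46 mm long, its top 7 mm above this point; this point is 37 mm above the housing. A disc 48 mm across lies under the bar, from 23 mm below this point.
- knob (a joint): Angle of the knob in rad, growing clockwise seen from above (range 0 to 4, so the bar's direction is the stirrer's x axis turned clockwise by this angle). It is coupled to the pointer: turning it up moves the pointer toward the stirrer's -y end by somewhere between 15 and 25 mm per rad (watch the pointer). It stays where it is left.
- pointer_tip (a point): Tip of the pointer: a flat dark steel needle 22 mm long and 4 mm wide on the knob's side of the scale slot, its tip at the slot. It slides along the stirrer's y axis, moved only by the knob.
- mark_tip (a point): Tip of the set-point mark: a small dark steel T (crossbar 16 mm, stem 4 mm wide) on the other side of the slot, its stem pointing at the slot. It does not move; at the start it is 20 to 70 mm nearer the stirrer's -y end than the pointer.
- beaker: Bystander: glass beaker, 70 mm across, 90 mm tall, standing; origin at the centre of its base.
- jar: Bystander: white jar, 60 mm across, 70 mm tall, standing; origin at the centre of its base.
- tipbox: Bystander: closed blue box 85 x 120 x 55 mm; origin at the centre of its underside.

How it is judged:
By the outcome, as a careful person would: the job done as asked, in the order asked, and still so for the second after the job is handed in, with the robot touching nothing.
It also fails if it takes over 67 s, if anything falls off the work surface, if the arm or the gripper's body presses on something with over 40 N, if the wrist force passes 120 N, or if a joint passes its speed limit or range.

## Working session

There is one attempt and no reset: what is moved stays moved. The work goes in short steps, Python scripts to look and compute and a shell command to move; the robot and the scene stay as the last step left them, time stands still between calls to the robot, and variables do not carry over. Pictures are saved under pics/ and viewed, at most 10 in all, crops included, and the job is handed in when it is done.

```bash
ls; mkdir -p pics; python3 - <<'E'
from rig import r,cams
import cv2,numpy as np
for n in("scene","top"):
    f=cams.grab_frame(n); cv2.imwrite(f"pics/{n}0.png",f["image"][:,:,::-1])
    print(n,{k:np.round(f[k],4).tolist() for k in f if k!="image"})
s=r.sense();print(s,r.finger_overhang)
E
```

```text
pics
scene {'fx': 480.9413, 'fy': 480.9413, 'cx': 259.9607, 'cy': 194.7421, 'position': [1370.5218, 310.9256, 987.5946], 'orientation': [-2.4254, -0.0036, 1.7704]}
top {'fx': 377.7962, 'fy': 377.7962, 'cx': 252.3523, 'cy': 193.0803, 'position': [412.2761, 158.1019, 1117.6307], 'orientation': [-2.9484, -0.0041, -1.5575]}
{'clock': 0.1, 'qpos': array([ 1.10155578e+00,  3.53588886e-01,  1.63404263e+00,  1.80707238e-06,
        1.15522113e+00, -2.36576205e-03]), 'qvel': array([ 0.00010042, -0.0027444 , -0.00244369,  0.003049  , -0.00129568,
       -0.00017098]), 'joint_efforts': array([-9.87733620e-04, -6.06360340e+01, -3.42817962e+01, -8.12048370e-05,
        3.95658659e-03,  1.45691365e-05]), 'eef_pos': array([281.11008454, 557.764131  , 249.63783545]), 'tcp_rot': array([-3.14033267e+00, -4.63318306e-06,  2.67471714e+00]), 'contact_force': array([-0.50543223,  0.46620255,  0.44088219]), 'wrist_torque': array([0.02363286, 0.04607569, 0.00277045]), 'grasp_force': 0.0, 'opening': 1.0033654494693525} 19.0
```

View pics/scene0.png

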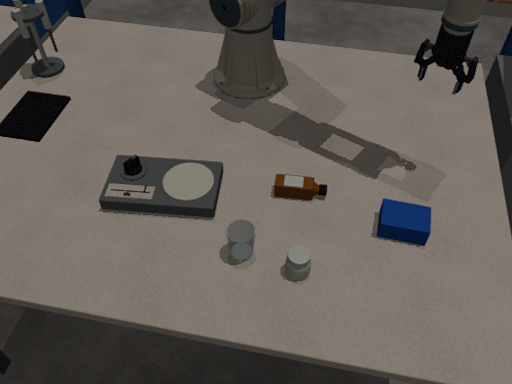

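View pics/top0.png

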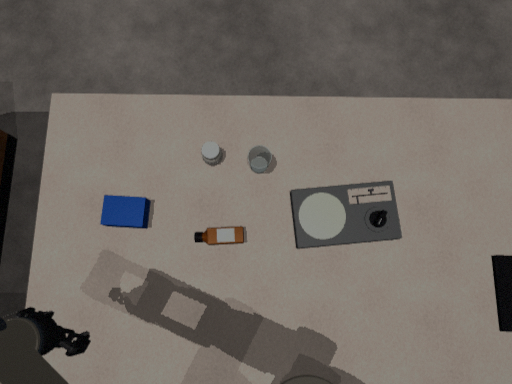

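The scene view shows the bottle at about (300,187) with its cap to the right, the stirrer at (163,185) with plate (188,181), knob (133,165) and scale (130,191), beaker (241,240), jar (298,263) and box (405,221). In the top view, up is +x and left is +y. There the bottle is at (222,236) with cap at (200,237), the plate at (322,215), the knob at (377,218) and the scale at (370,195).

```bash
cat > h.py <<'E'
import cv2,numpy as np
from scipy.spatial.transform import Rotation as R
from rig import r,cams
def grab(n): 
    f=cams.grab_frame(n); f["hsv"]=cv2.cvtColor(f["image"],cv2.COLOR_RGB2HSV); return f
def ray(f,p,z):
    p=np.atleast_2d(p).astype(float)
    d=np.c_[(p[:,0]-f["cx"])/f["fx"],(p[:,1]-f["cy"])/f["fy"],np.ones(len(p))]
    d=R.from_euler("xyz",f["orientation"]).apply(d); o=np.array(f["position"])
    return (o+d*((z-o[2])/d[:,2])[:,None]).round(1)
def proj(f,P):
    c=R.from_euler("xyz",f["orientation"]).inv().apply(np.atleast_2d(P)-f["position"])
    return np.c_[c[:,0]/c[:,2]*f["fx"]+f["cx"],c[:,1]/c[:,2]*f["fy"]+f["cy"]]
def mask(f,lo,hi,box):
    m=cv2.inRange(f["hsv"],np.array(lo),np.array(hi)); k=np.zeros_like(m); x0,y0,x1,y1=box; k[y0:y1,x0:x1]=255
    return m&k
def big(m): return max(cv2.findContours(m,cv2.RETR_EXTERNAL,cv2.CHAIN_APPROX_NONE)[0],key=cv2.contourArea)
E
python3 - <<'E'
from h import *
F={n:grab(n) for n in("scene","top")}
crops={"scene":[(95,145,235,225),(265,165,335,205)],"top":[(285,175,405,255),(185,215,255,255)]}
ims=[]
for n in F:
    for x0,y0,x1,y1 in crops[n]:
        ims.append(cv2.resize(F[n]["image"][y0:y1,x0:x1,::-1],(400,int(400*(y1-y0)/(x1-x0))),interpolation=cv2.INTER_CUBIC))
H=[max(ims[0].shape[0],ims[1].shape[0]),max(ims[2].shape[0],ims[3].shape[0])]
p=lambda i,h:cv2.copyMakeBorder(i,0,h-i.shape[0],0,0,cv2.BORDER_CONSTANT)
cv2.imwrite("pics/crop.png",np.vstack([np.hstack([p(ims[0],H[0]),p(ims[1],H[0])]),np.hstack([p(ims[2],H[1]),p(ims[3],H[1])])]))
B={"top":dict(pl=(295,188,350,243),bo=(190,222,250,250),st=(285,175,405,255)),"scene":dict(pl=(158,158,218,204),bo=(268,165,332,205),st=(95,145,235,225))}
for n,f in F.items():
    c=big(mask(f,(15,8,130),(60,90,255),B[n]["pl"])); e=cv2.fitEllipse(cv2.convexHull(c)); print(n,"plate",e, ray(f,e[0],50))
    c=big(mask(f,(3,140,40),(20,255,255),B[n]["bo"])); rc=cv2.minAreaRect(c); print("amber",rc)
    for z in(0,23,46): print(z,ray(f,cv2.boxPoints(rc),z).tolist())
    c=big(mask(f,(0,0,0),(179,255,45),B[n]["bo"])); m=cv2.minAreaRect(c); print("cap",m,ray(f,m[0],23))
    rc=cv2.minAreaRect(big(cv2.morphologyEx(mask(f,(0,0,0),(179,120,95),B[n]["st"]),cv2.MORPH_CLOSE,np.ones((5,5)))))
    print("stir",rc,ray(f,cv2.boxPoints(rc),45).tolist())
E
```

```text
scene plate ((187.78945922851562, 180.8912811279297), (35.357269287109375, 49.50780487060547), 81.50936126708984) [[560.8 -44.5  50. ]]
amber ((296.40106201171875, 187.02267456054688), (43.570640563964844, 22.18667221069336), 5.5275397300720215)
0 [[524.2, 181.2, 0.0], [441.6, 172.3, -0.0], [433.0, 294.5, 0.0], [515.3, 298.5, 0.0]]
23 [[543.9, 184.3, 23.0], [463.2, 175.5, 23.0], [454.9, 294.9, 23.0], [535.3, 298.8, 23.0]]
46 [[563.6, 187.3, 46.0], [484.9, 178.8, 46.0], [476.7, 295.3, 46.0], [555.2, 299.1, 46.0]]
cap ((300.6183166503906, 192.66140747070312), (13.586586952209473, 51.39371109008789), 87.45519256591797) [[517.9 252.7  23. ]]
stir ((160.60800170898438, 186.2657012939453), (120.70133209228516, 59.821434020996094), 5.000644207000732) [[700.6, -238.1, 45.0], [495.4, -313.3, 45.0], [467.6, 28.5, 45.0], [672.2, 67.3, 45.0]]
top plate ((321.8052978515625, 215.4696044921875), (44.84473419189453, 46.60568618774414), 116.28082275390625) [[559.  -42.2  50. ]]
amber ((214.5, 235.5), (15.0, 25.0), 90.0)
0 [[523.6, 304.0, 0.0], [524.6, 230.0, 0.0], [480.5, 228.9, 0.0], [479.5, 302.3, 0.0]]
23 [[521.3, 301.0, 23.0], [522.3, 228.6, 23.0], [479.1, 227.4, 23.0], [478.1, 299.3, 23.0]]
46 [[519.0, 298.0, 46.0], [520.0, 227.1, 46.0], [477.7, 226.0, 46.0], [476.7, 296.3, 46.0]]
cap ((198.5, 237.0), (8.0, 7.0), 90.0) [[495.2 310.1  23. ]]
stir ((345.193359375, 214.20297241210938), (59.48735427856445, 107.28101348876953), 84.68545532226562) [[634.1, 50.3, 45.0], [668.1, -261.7, 45.0], [496.1, -267.0, 45.0], [464.2, 35.7, 45.0]]
```

View pics/crop.png

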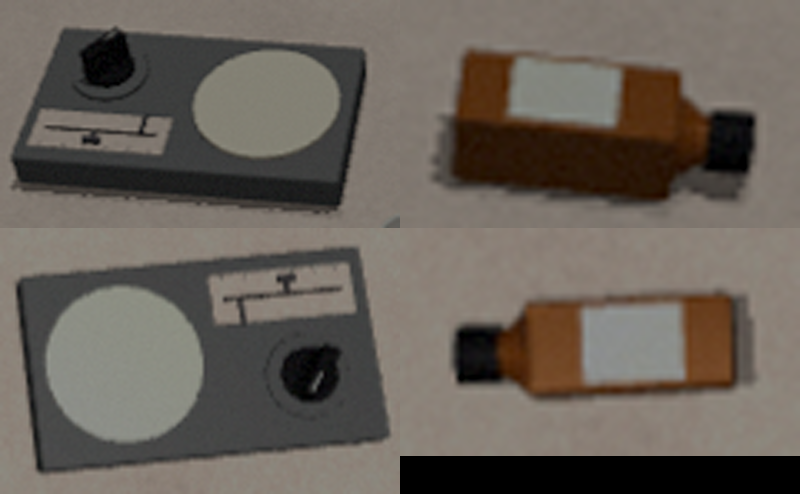

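In the crops (top view, 3.33x scale), the pointer hangs on the knob side of the slot at (242,303) and the mark is beyond the slot at (287,285), about 38 mm farther toward -y. The bottle lies nearly along y, with its base edge at x=735 in its own crop (5.71x). Next I turn these pixels into positions.

```bash
cat >> h.py <<'E'
def delta(pos,Rt):
    s=r.sense(); R0=R.from_euler("xyz",s["tcp_rot"])
    return (R0.inv().apply(np.array(pos)-s["eef_pos"])/1000).round(4).tolist(),(R0.inv()*Rt).as_rotvec().round(4).tolist()
def axes(z,y): # tool z and y directions -> rotation
    z=np.array(z,float);z/=np.linalg.norm(z);y=np.array(y,float);y-=z*(y@z);y/=np.linalg.norm(y)
    return R.from_matrix(np.c_[np.cross(y,z),y,z])
E
python3 - <<'E'
from h import *
f=grab("top");g=grab("scene")
t=lambda a:np.array(a)/3.333+[285,175]
c=ray(f,t([[18,52],[358,22],[388,210],[40,242]]),45);print("stir top",c.tolist())
for i in range(4):
    d=c[(i+1)%4]-c[i];print(np.linalg.norm(d),np.degrees(np.arctan2(d[1],d[0])))
print("centre",c.mean(0))
print("ptr,mark tip top",ray(f,t([[242,73],[287,66]]),46).tolist())
s=lambda a:np.array(a)/(400/140)+[95,145]
print("ptr,mark scene",ray(g,s([[146,132],[93,133]]),46).tolist())
c=ray(g,s([[65,28],[365,48],[342,186],[15,160]]),45);print("stir scene",c.tolist())
b=lambda a:np.array(a)/(400/70)+[185,215]
print("bottle top face",ray(f,b([[735,67],[735,155],[530,163],[530,75]]),46).tolist(),"cap end mid",ray(f,b([[455,127]]),23))
b=lambda a:np.array(a)/(400/70)+[265,165]
print("scene bottle top face",ray(g,b([[467,50],[680,72],[672,133],[458,118]])-[70,0],46).tolist())
E
```

```text
stir top [[631.0, 46.3, 45.0], [662.0, -251.3, 45.0], [498.5, -267.3, 45.0], [467.5, 28.7, 45.0]]
299.2102270979386 -84.05313694602651
164.2810092493956 -174.4108695686716
297.61888380947875 95.97877603793955
164.44454992489108 6.143960913189612
centre [ 564.75 -110.9    45.  ]
ptr,mark tip top [[615.0, -147.6, 46.0], [621.7, -187.0, 46.0]]
ptr,mark scene [[614.4, -141.7, 46.0], [625.3, -188.6, 46.0]]
stir scene [[500.6, -267.4, 45.0], [468.2, 27.0, 45.0], [639.2, 49.7, 45.0], [669.1, -245.5, 45.0]]
bottle top face [[527.0, -19.0, 46.0], [483.5, -18.2, 46.0], [478.2, 83.0, 46.0], [521.6, 83.0, 46.0]] cap end mid [[497.1 119.3  23. ]]
scene bottle top face [[483.9, 181.1, 46.0], [477.7, 281.5, 46.0], [516.7, 282.7, 46.0], [527.3, 184.7, 46.0]]
```

```bash
cat >> h.py <<'E'
a=np.array([-.052,.9986,0]);n=np.array([.9986,.052,0]);Z=np.array([0,0,1.]);S,C=.5,.866
G0=axes(-S*a-C*Z,n); G1=axes(-S*Z+C*a,n)
gp=np.array([501.2,255.5,28]); pre=gp-120*(-S*a-C*Z)
E
python3 - <<'E'
from h import *
print(pre,delta(pre,G0))
E
```

```text
[498.08  315.416 131.92 ] ([-0.3029, -0.119, 0.1182], [0.2747, -0.4737, 1.027])
```

```bash
python3 -m crank '[[-0.303,-0.119,0.118,0.275,-0.474,1.027,0],[-0.303,-0.119,0.118,0.275,-0.474,1.027,0],[-0.303,-0.119,0.118,0.275,-0.474,1.027,0],[-0.303,-0.119,0.118,0.275,-0.474,1.027,0],[-0.303,-0.119,0.118,0.275,-0.474,1.027,0]]'; python3 - <<'E'
from h import *
print(r.sense()["qpos"].round(2),delta(pre,G0))
E
```

```text
clock: 0.8
eef_pos: [438.9, 381.8, 164.8]
tcp_rot: [-3.074, 0.343, 2.013]
contact_force: [0.5, 1.3, -0.1]
opening: 0.996
grasp_force: 0.0
[ 0.87  0.49  1.69 -0.3   1.2   0.58] ([-0.0693, 0.029, 0.0578], [0.0976, -0.1666, 0.3602])
```

```bash
python3 -m crank '[[-0.069,0.029,0.058,0.098,-0.167,0.360,0],[-0.069,0.029,0.058,0.098,-0.167,0.360,0],[-0.069,0.029,0.058,0.098,-0.167,0.360,0],[-0.069,0.029,0.058,0.098,-0.167,0.360,0],[-0.069,0.029,0.058,0.098,-0.167,0.360,0]]'; python3 - <<'E'
from h import *
print(r.sense()["qpos"].round(2),delta(pre,G0),delta(gp,G0))
E
```

```text
clock: 1.3
eef_pos: [497.1, 317.6, 131.4]
tcp_rot: [-3.137, 0.521, 1.633]
contact_force: [0.2, 0.6, -0.0]
opening: 0.999
grasp_force: 0.0
[ 0.77  0.61  1.61 -0.4   1.3   0.89] ([-0.0022, 0.0008, 0.0007], [0.0006, -0.0027, 0.0084]) ([-0.0025, 0.0007, 0.1207], [0.0006, -0.0027, 0.0084])
```

```bash
python3 -m crank '[[-0.002,0.001,0.03,0,-0.002,0.005,0],[-0.002,0.001,0.06,0,-0.002,0.005,0],[-0.002,0.001,0.09,0,-0.002,0.005,0],[-0.002,0.001,0.11,0,-0.002,0.005,0],[-0.002,0.001,0.12,0,-0.002,0.005,0]]'; python3 -m crank '[[0,0,0,0,0,0,0],[0,0,0,0,0,0,0]]'; python3 - <<'E'
from h import *
print(delta(gp,G0))
F=[grab("scene")["image"][120:240,230:390,::-1],grab("top")["image"][180:300,150:310,::-1]]
cv2.imwrite("pics/grasp.png",np.hstack([cv2.resize(i,(400,300),interpolation=cv2.INTER_CUBIC) for i in F]))
E
```

```text
clock: 1.8
eef_pos: [500.5, 255.3, 28.1]
tcp_rot: [-3.14, 0.524, 1.627]
contact_force: [-0.8, 0.5, 0.1]
opening: 1.0
grasp_force: 0.0
clock: 2.0
eef_pos: [501.9, 256.7, 29.7]
tcp_rot: [3.14, 0.523, 1.624]
contact_force: [0.4, 0.6, 0.2]
opening: 1.003
grasp_force: 0.0
([-0.0001, -0.0007, 0.002], [0.0017, -0.0007, 0.0009])
```

View pics/grasp.png

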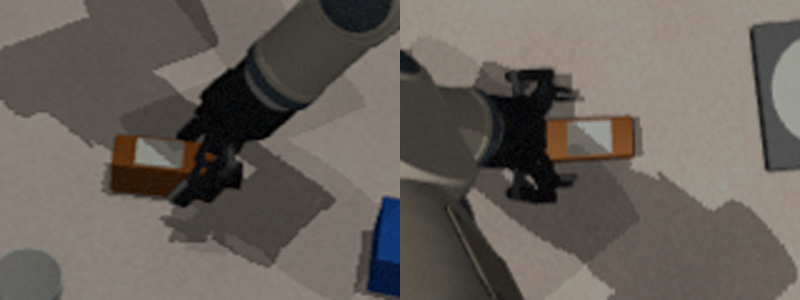

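The fingers straddle the bottle evenly on both sides, with its body between them (around (185,165) on the left, (575,135) on the right). I'll close the gripper and lift a little.

```bash
python3 -m crank '[[0,0,0,0,0,0,0.3],[0,0,0,0,0,0,0.4],[0,0,0,0,0,0,0.6],[0,0,0,0,0,0,0.8],[0,0,0,0,0,0,1]]' 60; python3 -m crank '[[0,0,0,0,0,0,1],[0,0,0,0,0,0,1],[0,0,0,0,0,0,1],[0,0,0,0,0,0,1]]' 60; python3 - <<'E'
from h import *
up=np.array([501,255,200.]);print(delta(up,G0))
E
```

```text
clock: 2.6
eef_pos: [501.6, 256.1, 29.2]
tcp_rot: [3.141, 0.524, 1.623]
contact_force: [-1.3, 2.7, 5.0]
opening: 0.529
grasp_force: 62.1
clock: 3.0
eef_pos: [501.6, 256.1, 29.1]
tcp_rot: [3.141, 0.524, 1.623]
contact_force: [-1.8, 2.3, 6.2]
opening: 0.531
grasp_force: 62.1
([-0.0864, -0.0006, -0.1474], [0.0005, 0.0002, 0.0])
```

```bash
python3 -m crank '[[-0.01,0,-0.017,0,0,0,1],[-0.03,0,-0.051,0,0,0,1],[-0.05,0,-0.085,0,0,0,1],[-0.07,0,-0.119,0,0,0,1],[-0.086,0,-0.147,0,0,0,1]]'; python3 - <<'E'
from h import *
ab=np.array([560.2,-43.3-5.5,220.]);print(r.sense()["qpos"].round(2),delta([540,100,220],G1),delta(ab,G1))
E
```

```text
clock: 3.5
eef_pos: [501.5, 254.7, 202.0]
tcp_rot: [3.141, 0.523, 1.623]
contact_force: [-0.1, 0.7, -3.4]
opening: 0.53
grasp_force: 62.3
[ 0.7   0.48  1.66 -0.42  1.35  0.81] ([-0.1446, 0.0304, 0.0626], [0.0008, 1.5702, 0.0005]) ([-0.2742, 0.0428, 0.1374], [0.0008, 1.5702, 0.0005])
```

```bash
python3 -m crank '[[-0.014,0.003,0.006,0,0.1,0,1],[-0.028,0.006,0.012,0,0.22,0,1],[-0.042,0.009,0.018,0,0.34,0,1],[-0.056,0.012,0.024,0,0.46,0,1],[-0.07,0.015,0.03,0,0.58,0,1]]'; python3 - <<'E'
from h import *
ab=np.array([560.2,-48.8,220.]);print(r.sense()["qpos"].round(2),delta([540,60,220],G1),delta(ab,G1))
E
```

```text
clock: 4.0
eef_pos: [520.3, 179.4, 209.7]
tcp_rot: [3.139, -0.06, 1.624]
contact_force: [-0.6, -0.7, -3.1]
opening: 0.532
grasp_force: 62.3
[0.3  0.27 1.85 0.07 1.01 0.21] ([-0.1195, 0.0133, -0.0176], [0.0015, 0.9867, 0.0024]) ([-0.229, 0.0277, -0.0242], [0.0015, 0.9867, 0.0024])
```

```bash
python3 -m crank '[[-0.024,0.003,-0.004,0,0.12,0,1],[-0.048,0.006,-0.007,0,0.24,0,1],[-0.072,0.009,-0.011,0,0.36,0,1],[-0.096,0.011,-0.014,0,0.48,0,1],[-0.12,0.013,-0.018,0,0.6,0,1]]'; python3 - <<'E'
from h import *
ab=np.array([560.2,-48.8,220.]);print(r.sense()["qpos"].round(2),delta(ab,G1))
E
```

```text
clock: 4.5
eef_pos: [539.7, 58.7, 221.0]
tcp_rot: [3.137, -0.66, 1.627]
contact_force: [-0.5, 1.0, -5.1]
opening: 0.531
grasp_force: 62.4
[-0.25  0.38  1.84  0.67  1.23 -0.64] ([-0.0863, 0.0147, -0.0657], [0.0019, 0.3869, 0.0036])
```

```bash
python3 -m crank '[[-0.022,0.004,-0.016,0,0.1,0.001,1],[-0.043,0.007,-0.033,0.001,0.2,0.002,1],[-0.065,0.011,-0.049,0.001,0.29,0.003,1],[-0.086,0.015,-0.066,0.002,0.387,0.003,1],[-0.086,0.015,-0.066,0.002,0.387,0.003,1]]'; python3 -m crank '[[0,0,0,0,0,0,1],[0,0,0,0,0,0,1]]'; python3 - <<'E'
from h import *
ab=np.array([560.2,-48.8,220.]);print(r.sense()["qpos"].round(2),delta(ab,G1))
F=[grab("scene")["image"][80:260,90:330,::-1],grab("top")["image"][130:310,220:460,::-1]]
cv2.imwrite("pics/up.png",np.hstack([cv2.resize(i,(400,300),interpolation=cv2.INTER_CUBIC) for i in F]))
E
```

```text
clock: 5.0
eef_pos: [560.5, -51.4, 217.3]
tcp_rot: [-3.132, -1.045, 1.611]
contact_force: [1.3, 0.5, -3.2]
opening: 0.532
grasp_force: 62.5
clock: 5.2
eef_pos: [560.1, -46.8, 219.8]
tcp_rot: [-3.136, -1.042, 1.619]
contact_force: [-0.4, -0.1, -4.2]
opening: 0.528
grasp_force: 62.5
[-0.52  0.62  1.68  0.81  1.58 -0.89] ([-0.0008, -0.0, -0.0018], [-0.0021, 0.0056, -0.0021])
```

View pics/up.png

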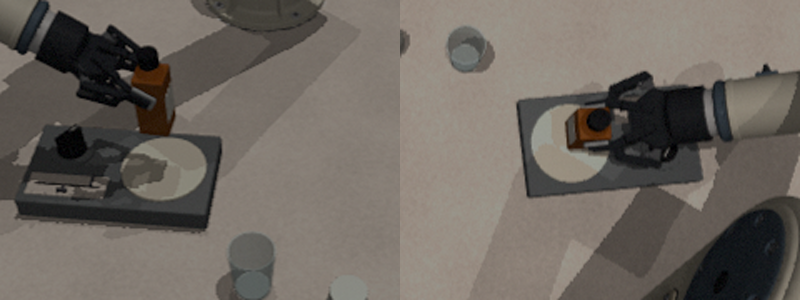

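The bottle hangs upright above the plate. In the top view its cap is at crop (598,119), which is pixel (338.8,201.4). I'll check its lateral position from the cap in both views.

```bash
python3 - <<'E'
from h import *
for n,b,o in(("top",(320,185,355,215),None),("scene",(165,100,195,125),None)):
    f=grab(n)
    P=proj(f,[[560,-43,284],[560,-43,262],[537,-43,144],[583,-43,144],[560,-66,144],[560,-20,144]]);print(n,P.round(1).tolist())
    m=mask(f,(3,130,40),(20,255,255),(140,100,250,200) if n=="scene" else (290,150,380,260));ys,xs=np.where(m);print("amber",xs.min(),xs.max(),ys.min(),ys.max())
print("top cap",ray(f:=grab("top"),[[338.8,201.4]],284)); g=grab("scene");print("scene cap top",ray(g,[[90+148*.6,80+53*.6]],284))
E
```

```text
top [[341.4, 201.1], [339.2, 202.7], [329.0, 219.0], [328.5, 201.6], [337.6, 210.4], [319.9, 210.1]]
amber 320 346 194 218
scene [[177.3, 111.2], [178.5, 118.7], [187.1, 149.0], [181.6, 161.7], [175.5, 154.0], [193.2, 156.6]]
amber 169 194 118 161
top cap [[559.1 -37.1 284. ]]
scene cap top [[561.3 -39.  284. ]]
```

```bash
python3 - <<'E'
from h import *
print(delta([560.2,-49.5,134],G1))
E
```

```text
([-0.0755, -0.0001, 0.0408], [-0.0023, 0.0052, -0.0018])
```

```bash
python3 -m crank '[[-0.025,0,0.013,-0.002,0.005,-0.002,1],[-0.05,0,0.027,-0.002,0.005,-0.002,1],[-0.068,0,0.037,-0.002,0.005,-0.002,1],[-0.0755,0,0.041,-0.002,0.005,-0.002,1],[-0.0755,0,0.041,-0.002,0.005,-0.002,1]]';python3 -m crank '[[0,0,0,0,0,0,1],[0,0,0,0,0,0,1]]'; python3 - <<'E'
from h import *
print(delta([560.2,-49,127],G1), (R.from_euler("xyz",r.sense()["tcp_rot"]).inv().apply([0,0,-1])).round(3))
E
```

```text
clock: 6.0
eef_pos: [559.9, -49.6, 132.7]
tcp_rot: [-3.137, -1.049, 1.618]
contact_force: [0.0, 0.0, -3.6]
opening: 0.529
grasp_force: 62.6
clock: 6.2
eef_pos: [560.8, -50.2, 134.5]
tcp_rot: [3.14, -1.047, 1.623]
contact_force: [0.1, 0.4, -3.9]
opening: 0.531
grasp_force: 62.6
([-0.0059, -0.0005, 0.0048], [0.0011, 0.0001, 0.0003]) [-0.866 -0.001  0.5  ]
```

Descend in 1 mm steps (tool direction [-0.866, 0, 0.5]), watching the force.

```bash
python3 -m crank '[[-0.0009,0,0.0005,0,0,0,1],[-0.0017,0,0.001,0,0,0,1],[-0.0026,0,0.0015,0,0,0,1],[-0.0035,0,0.002,0,0,0,1],[-0.0043,0,0.0025,0,0,0,1]]'; python3 -m crank '[[-0.0004,0,0.0003,0,0,0,1],[-0.0009,0,0.0005,0,0,0,1],[-0.0013,0,0.0008,0,0,0,1],[-0.0013,0,0.0008,0,0,0,1]]'
```

```text
clock: 6.7
eef_pos: [560.2, -50.0, 128.2]
tcp_rot: [-3.14, -1.048, 1.62]
contact_force: [-0.0, -0.0, -3.4]
opening: 0.53
grasp_force: 62.6
clock: 7.1
eef_pos: [560.2, -49.9, 126.7]
tcp_rot: [-3.14, -1.048, 1.62]
contact_force: [-0.1, 0.7, -4.3]
opening: 0.532
grasp_force: 62.6
```

```bash
python3 -m crank '[[-0.0004,0,0.0003,0,0,0,1],[-0.0009,0,0.0005,0,0,0,1],[-0.0009,0,0.0005,0,0,0,1]]'
```

```text
clock: 7.4
eef_pos: [560.2, -50.0, 125.7]
tcp_rot: [-3.14, -1.048, 1.62]
contact_force: [0.7, -0.3, -4.3]
opening: 0.528
grasp_force: 62.6
```

```bash
python3 -m crank '[[-0.0004,0,0.0003,0,0,0,1],[-0.0009,0,0.0005,0,0,0,1],[-0.0009,0,0.0005,0,0,0,1]]'
```

```text
clock: 7.7
eef_pos: [560.2, -50.0, 125.6]
tcp_rot: [-3.141, -1.049, 1.621]
contact_force: [-2.5, -1.9, 5.4]
opening: 0.53
grasp_force: 63.4
```

```bash
python3 -m crank '[[-0.0004,0,0.0003,0,0,0,1],[-0.0009,0,0.0005,0,0,0,1],[-0.0009,0,0.0005,0,0,0,1]]'
```

```text
clock: 8.0
eef_pos: [560.2, -50.0, 125.6]
tcp_rot: [3.141, -1.05, 1.623]
contact_force: [-4.3, -4.2, 12.0]
opening: 0.532
grasp_force: 64.0
```

Contact is confirmed (about 16 N net). Now open slowly and back off along -z.

```bash
python3 -m crank '[[0,0,0,0,0,0,0.44],[0,0,0,0,0,0,0.4],[0,0,0,0,0,0,0.3],[0,0,0,0,0,0,0.1],[0,0,0,0,0,0,0]]' 20; python3 -m crank '[[0,0,0,0,0,0,0],[0,0,0,0,0,0,0],[0,0,0,0,0,0,0]]'
```

```text
clock: 8.5
eef_pos: [560.2, -49.9, 123.6]
tcp_rot: [-3.14, -1.048, 1.62]
contact_force: [-0.7, 0.1, 0.4]
opening: 0.989
grasp_force: 0.0
clock: 8.8
eef_pos: [560.2, -50.0, 123.7]
tcp_rot: [-3.14, -1.048, 1.62]
contact_force: [0.5, -0.3, -0.3]
opening: 1.0
grasp_force: 0.0
```

```bash
python3 -m crank '[[0,0,-0.015,0,0,0,0],[0,0,-0.04,0,0,0,0],[0,0,-0.07,0,0,0,0],[0,0,-0.1,0,0,0,0],[0,0,-0.14,0,0,0,0]]'; python3 - <<'E'
from h import *
down=axes([0,0,-1],[1,0,0])
print(r.sense()["qpos"].round(2),delta([430,-330,300],down))
E
```

```text
clock: 9.3
eef_pos: [566.0, -172.3, 194.5]
tcp_rot: [-3.138, -1.048, 1.619]
contact_force: [-0.1, -0.2, -0.3]
opening: 1.001
grasp_force: 0.0
[-0.66  0.75  1.5   0.72  1.7  -0.93] ([0.0161, -0.1442, -0.1829], [-0.0288, -1.0477, 0.0458])
```

```bash
python3 -m crank '[[0.016,-0.144,-0.183,-0.029,-1.048,0.046,0],[0.016,-0.144,-0.183,-0.029,-1.048,0.046,0],[0.016,-0.144,-0.183,-0.029,-1.048,0.046,0],[0.016,-0.144,-0.183,-0.029,-1.048,0.046,0],[0.016,-0.144,-0.183,-0.029,-1.048,0.046,0]]'; python3 - <<'E'
from h import *
print(r.sense()["qpos"].round(2))
F=[grab("scene")["image"][120:240,80:240,::-1],grab("top")["image"][155:275,270:430,::-1]]
cv2.imwrite("pics/knob.png",np.hstack([cv2.resize(i,(400,300),interpolation=cv2.INTER_CUBIC) for i in F]))
E
```

```text
clock: 9.8
eef_pos: [428.8, -332.5, 302.3]
tcp_rot: [-3.138, -0.289, 1.58]
contact_force: [0.3, 0.8, -0.7]
opening: 1.002
grasp_force: 0.0
[-0.78  0.29  1.64  0.2   1.43 -0.84]
```

View pics/knob.png

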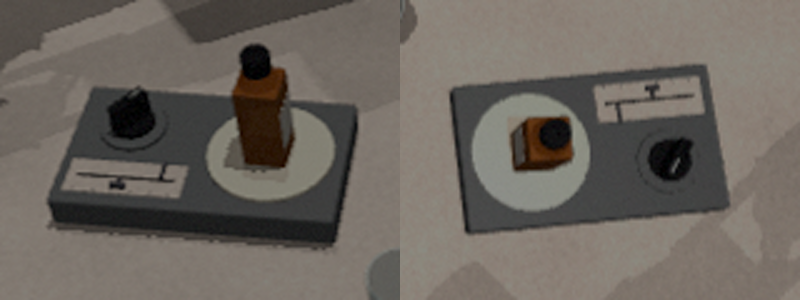

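The bottle stands upright on the plate (left view base (262,165), right view cap (555,132)). The knob is at left (131,113) and right (671,158), with its bar tilted roughly 40° clockwise from +x. I'll zoom in with more contrast to get the bar angle and compute positions.

```bash
python3 - <<'E'
from h import *
g,f=grab("scene"),grab("top")
print("cap top",ray(f,[[270+155.5/2.5,155+132/2.5]],190),ray(g,[[80+256/2.5,120+52/2.5]],190))
for n,ff,b in(("s",g,(158,158,218,204)),("t",f,(295,188,350,243))):
    m=mask(ff,(15,8,130),(60,90,255),b); e=cv2.fitEllipse(cv2.convexHull(big(m)));print("plate",ray(ff,e[0],50))
cr=lambda im,x,y,w,h:cv2.resize(np.clip(im[y:y+h,x:x+w,::-1].astype(float)*2.2,0,255).astype(np.uint8),(400,300),interpolation=cv2.INTER_CUBIC)
cv2.imwrite("pics/knobz.png",np.vstack([np.hstack([cr(g["image"],112,148,40,30),cr(f["image"],358,203,40,30)]),np.hstack([cr(g["image"],102,175,60,45),cr(f["image"],340,170,60,45)])]))
E
```

```text
cap top [[559.3 -42.2 190. ]] [[556.9 -43.4 190. ]]
plate [[560.7 -44.5  50. ]]
plate [[559.  -42.2  50. ]]
```

View pics/knobz.png

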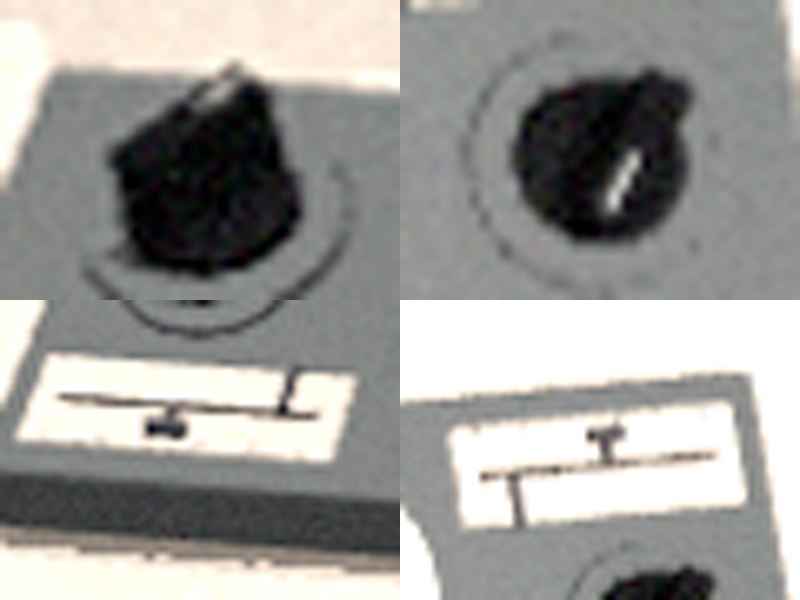

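```bash
python3 - <<'E'
from h import *
g,f=grab("scene"),grab("top")
T=lambda a:np.array(a)/10+[358,203]; Sx=lambda a:np.array(a)/10+[112,148]
p=ray(f,T([[208,212],[237,155],[275,85],[203,222]]),89);print(p.tolist())
d=p[1]-p[0];print("ind angle cw from x",np.degrees(np.arctan2(-d[1],d[0])))
q=ray(g,Sx([[112,155],[230,75],[125,165],[255,85]]),89);print(q.tolist(),[np.degrees(np.arctan2(-(q[i+1]-q[i])[1],(q[i+1]-q[i])[0])) for i in(0,2)],q.mean(0))
# ring circle around knob at z~45 (top), black disc
print("ring centre top",ray(f,T([[202,163]]),45))
t=lambda a:np.array(a)/(400/60)+[340,170]; s=lambda a:np.array(a)/(400/60)+[102,175]
print("ptr/mark",ray(f,t([[115,173],[205,163]]),46).tolist(),ray(g,s([[286,112],[168,103]]),46).tolist())
E
```

```text
[[531.7, -190.3, 89.0], [547.5, -199.1, 89.0], [567.1, -210.6, 89.0], [529.0, -188.8, 89.0]]
ind angle cw from x 29.11614626607895
[[569.0, -213.7, 89.0], [534.5, -194.4, 89.0], [571.8, -209.0, 89.0], [536.8, -186.5, 89.0]] [np.float64(-150.77646534518325), np.float64(-147.2647737278924)] [ 553.025 -200.9     89.   ]
ring centre top [[ 550.9 -204.2   45. ]]
ptr/mark [[617.8, -146.7, 46.0], [622.8, -186.0, 46.0]] [[617.0, -144.1, 46.0], [621.8, -191.0, 46.0]]
```

```bash
python3 - <<'E'
from h import *
print(delta([550,-200,180],axes([0,0,-1],[.5,.866,0])))
E
```

```text
([0.086, 0.1219, 0.1497], [0.1505, -0.2778, -1.0267])
```

```bash
python3 -m crank '[[0.086,0.122,0.15,0.15,-0.278,-1.027,0],[0.086,0.122,0.15,0.15,-0.278,-1.027,0],[0.086,0.122,0.15,0.15,-0.278,-1.027,0],[0.086,0.122,0.15,0.15,-0.278,-1.027,0],[0.086,0.122,0.15,0.15,-0.278,-1.027,0]]'; python3 - <<'E'
from h import *
print(r.sense()["qpos"].round(2),delta([550,-200,130],axes([0,0,-1],[.5,.866,0])))
E
```

```text
clock: 10.6
eef_pos: [550.6, -196.5, 174.9]
tcp_rot: [3.113, -0.093, 2.318]
contact_force: [0.0, -0.8, 0.6]
opening: 0.999
grasp_force: 0.0
[-0.38  0.41  1.74  0.07  1.07 -1.17] ([-0.0063, -0.0041, 0.0444], [0.0424, -0.0879, -0.3014])
```

```bash
python3 -m crank '[[-0.006,-0.004,0.044,0.042,-0.088,-0.301,0],[-0.006,-0.004,0.044,0.042,-0.088,-0.301,0],[-0.006,-0.004,0.044,0.042,-0.088,-0.301,0],[-0.006,-0.004,0.044,0.042,-0.088,-0.301,0],[-0.006,-0.004,0.044,0.042,-0.088,-0.301,0]]'; python3 - <<'E'
from h import *
print(r.sense()["qpos"].round(2),delta([550,-200,84],axes([0,0,-1],[.5,.866,0])))
E
```

```text
clock: 11.1
eef_pos: [550.2, -204.6, 136.0]
tcp_rot: [3.141, 0.007, 2.605]
contact_force: [1.4, 0.4, 0.1]
opening: 1.001
grasp_force: 0.0
[-0.36  0.42  1.82 -0.    0.9  -1.39] ([0.0029, 0.0037, 0.052], [0.001, 0.0068, -0.0125])
```

```bash
python3 -m crank '[[0,0,0,0,0,0,0],[0,0,0,0,0,0,0]]' | head -2; python3 - <<'E'
from h import *
print(delta([550,-200,84],axes([0,0,-1],[.5,.866,0])))
E
```

```text
clock: 11.3
eef_pos: [550.0, -204.8, 136.4]
([0.0029, 0.0041, 0.0524], [0.0007, 0.0081, -0.0108])
```

```bash
python3 -m crank '[[0.003,0.004,0.015,0.001,0.008,-0.011,0],[0.003,0.004,0.03,0.001,0.008,-0.011,0],[0.003,0.004,0.042,0.001,0.008,-0.011,0],[0.003,0.004,0.052,0.001,0.008,-0.011,0],[0.003,0.004,0.052,0.001,0.008,-0.011,0]]'; python3 -m crank '[[0,0,0,0,0,0,0.5],[0,0,0,0,0,0,0.7]]' 20;python3 -m crank '[[0,0,0,0,0,0,0.75],[0,0,0,0,0,0,0.8],[0,0,0,0,0,0,0.85],[0,0,0,0,0,0,0.9],[0,0,0,0,0,0,1]]' 20; python3 -m crank '[[0,0,0,0,0,0,1],[0,0,0,0,0,0,1],[0,0,0,0,0,0,1]]' 20; python3 -c "
from rig import r;print(r.sense()['wrist_torque'])"
```

```text
clock: 11.8
eef_pos: [548.3, -199.1, 81.8]
tcp_rot: [-3.14, -0.004, 2.62]
contact_force: [0.5, 0.3, -0.3]
opening: 0.998
grasp_force: 0.0
clock: 12.0
eef_pos: [549.8, -199.7, 84.3]
tcp_rot: [-3.141, 0.0, 2.62]
contact_force: [0.1, 0.2, -0.9]
opening: 0.69
grasp_force: 0.0
clock: 12.5
eef_pos: [550.5, -199.5, 84.5]
tcp_rot: [3.141, 0.001, 2.62]
contact_force: [4.7, 4.3, 6.6]
opening: 0.163
grasp_force: 36.5
clock: 12.8
eef_pos: [550.4, -199.5, 84.6]
tcp_rot: [-3.142, 0.001, 2.62]
contact_force: [3.7, 4.1, 2.9]
opening: 0.155
grasp_force: 24.4
[ 0.74736102 -0.33295665  0.34698894]
```

```bash
python3 -m crank '[[0,0,0,0,0,0.1,1],[0,0,0,0,0,0.2,1],[0,0,0,0,0,0.32,1],[0,0,0,0,0,0.44,1],[0,0,0,0,0,0.56,1]]' 40;python3 -m crank '[[0,0,0,0,0,0.12,1],[0,0,0,0,0,0.24,1],[0,0,0,0,0,0.34,1],[0,0,0,0,0,0.44,1],[0,0,0,0,0,0.44,1]]' 40; python3 - <<'E'
from h import *
print(r.sense()["qpos"].round(2),r.sense()["wrist_torque"])
g,f=grab("scene"),grab("top")
cr=lambda im,x,y,w,h:cv2.resize(np.clip(im[y:y+h,x:x+w,::-1].astype(float)*1.8,0,255).astype(np.uint8),(400,300),interpolation=cv2.INTER_CUBIC)
cv2.imwrite("pics/turn.png",np.vstack([np.hstack([cr(g["image"],102,175,60,45),cr(f["image"],340,170,60,45)]),np.hstack([cr(g["image"],80,100,160,120),cr(f["image"],280,130,160,120)])]))
E
```

```text
clock: 13.3
eef_pos: [551.1, -200.0, 85.0]
tcp_rot: [3.14, 0.002, 2.055]
contact_force: [1.4, 5.6, 19.4]
opening: 0.154
grasp_force: 76.8
clock: 13.8
eef_pos: [551.0, -200.3, 85.3]
tcp_rot: [3.139, 0.002, 1.617]
contact_force: [1.6, -3.3, 19.0]
opening: 0.157
grasp_force: 76.4
[-0.35  0.49  1.84 -0.    0.8  -0.4 ] [-0.17454349 -0.62001841  1.71655856]
```

View pics/turn.png

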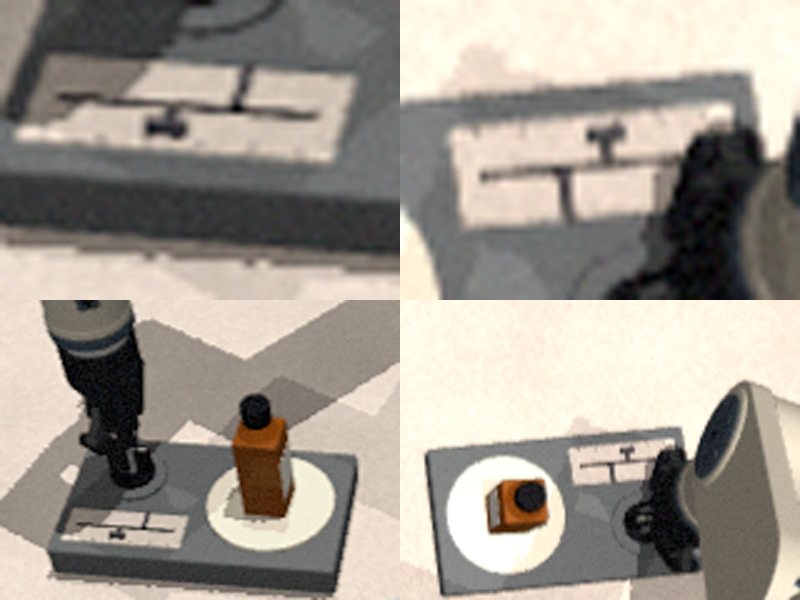

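The pointer has moved to about half way: in the top zoom its tip is at (562,170) and the mark's stem at (605,160). In the scene zoom they are at (240,105) and (170,110). My hand readings from the two views differ by a few mm, so I'll measure sub-pixel on sampled profiles.

```bash
cat >> h.py <<'E'
c0=np.array([565.5,-111.]); th=np.radians(5.9)
def rect(f,im=None):  # 0.5 mm grid in the stirrer frame, x 20..75 (rows), y 0..-150 (cols)
    im=f["image"] if im is None else im
    xs=np.arange(20,75,.5); ys=np.arange(0,-150,-.5); X,Y=np.meshgrid(xs,ys,indexing="ij")
    W=np.c_[(c0[0]+X*np.cos(th)-Y*np.sin(th)).ravel(),(c0[1]+X*np.sin(th)+Y*np.cos(th)).ravel(),np.full(X.size,45.5)]
    p=proj(f,W).astype(np.float32).reshape(*X.shape,2)
    return cv2.remap(im,p[...,0],p[...,1],cv2.INTER_CUBIC).mean(-1),xs,ys
def cen(row,ys,lo,hi):
    k=(ys>=lo)&(ys<=hi); d=np.clip(np.median(row[k])-row[k]-12,0,None); return (d*ys[k]).sum()/d.sum() if d.sum() else np.nan
E
python3 - <<'E'
from h import *
out=[]
for n in("top","scene"):
    f=grab(n); im=cv2.imread(f"pics/{n}0.png")[:,:,::-1]
    for t,i in(("start",im),("now",f["image"])):
        Q,xs,ys=rect(f,i.copy())
        k=(ys<-60)&(ys>-85); s=xs[np.argmin(Q[(xs>38)&(xs<60)][:,(ys<-95)&(ys>-110)].mean(1))+np.where(xs>38)[0][0]]
        print(n,t,"slot x",s)
        for o in(-16,-13,-10,-8,-6,-4,3,4,5,6,7,8,9,11): 
            row=Q[abs(xs-s-o)<1].mean(0)
            print("  ",o,round(cen(row,ys,-100,-28),1),ys[(ys<-28)&(ys>-100)][np.argmin(row[(ys<-28)&(ys>-100)])],end=";")
        print()
        out.append(Q)
cv2.imwrite("pics/rect.png",cv2.resize(np.vstack([np.hstack(out[:2]),np.hstack(out[2:])]),(780,286))*1.6)
E
```

```text
top start slot x 50.0
   -16 -39.1 -39.0;   -13 -39.3 -39.0;   -10 -39.2 -39.0;   -8 -39.0 -39.0;   -6 -38.8 -39.0;   -4 -39.0 -39.0;   3 -80.8 -80.5;   4 -80.8 -80.5;   5 -80.8 -80.5;   6 -80.8 -80.5;   7 -80.8 -80.5;   8 -80.9 -80.5;   9 -81.2 -80.5;   11 -81.0 -80.5;
top now slot x 49.0
   -16 -68.8 -59.0;   -13 -66.9 -59.0;   -10 -65.1 -59.0;   -8 -64.4 -59.5;   -6 -63.5 -59.5;   -4 -59.3 -59.5;   3 -80.8 -81.0;   4 -80.8 -80.5;   5 -80.8 -80.5;   6 -80.8 -80.5;   7 -80.8 -80.5;   8 -80.8 -80.5;   9 -81.0 -80.5;   11 -81.3 -80.5;
scene start slot x 47.5
   -16 -42.3 -42.0;   -13 -41.8 -41.5;   -10 -42.0 -42.0;   -8 -42.4 -42.5;   -6 -42.3 -42.5;   -4 -42.0 -42.0;   3 -84.2 -84.5;   4 -84.2 -84.5;   5 -84.7 -84.5;   6 -85.4 -84.5;   7 -85.4 -84.0;   8 -85.2 -84.0;   9 -84.9 -83.0;   11 -84.6 -90.0;
scene now slot x 47.0
   -16 -62.1 -61.0;   -13 -60.4 -60.5;   -10 -60.0 -60.0;   -8 -60.2 -60.0;   -6 -60.9 -61.0;   -4 -60.8 -60.5;   3 -84.4 -84.5;   4 -84.4 -84.5;   5 -84.4 -84.5;   6 -85.1 -84.5;   7 -85.4 -84.5;   8 -85.2 -84.0;   9 -85.0 -84.0;   11 -84.7 -90.0;[ WARN:0@1.732] global loadsave.cpp:1063 imwrite_ Unsupported depth image for selected encoder is fallbacked to CV_8U.
```

View pics/rect.png

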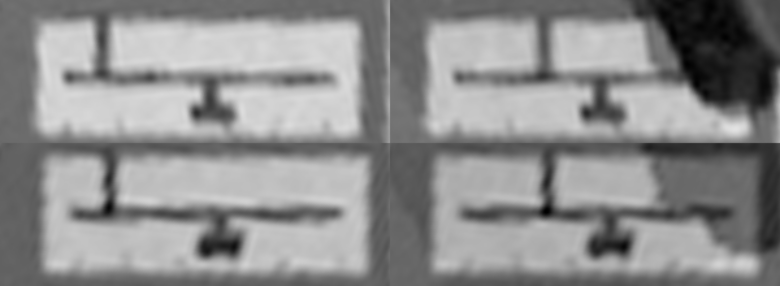

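The rectified strips (start left, now right; top view above, scene below) agree: the pointer moved about 19.5 mm for 1.0 rad and about 22 mm remain. I'll turn another 1.0 rad and re-measure.

```bash
python3 -m crank '[[0,0,-0.001,0,0,0.12,1],[0,0,-0.001,0,0,0.24,1],[0,0,-0.001,0,0,0.36,1],[0,0,-0.001,0,0,0.48,1],[0,0,-0.001,0,0,0.6,1]]' 30;python3 -m crank '[[0,0,0,0,0,0.12,1],[0,0,0,0,0,0.24,1],[0,0,0,0,0,0.33,1],[0,0,0,0,0,0.4,1],[0,0,0,0,0,0.4,1]]' 30; cat > m.py <<'E'
from h import *
print(r.sense()["tcp_rot"].round(3))
for n in("top","scene"):
    f=grab(n); Q,xs,ys=rect(f); s=49.5 if n=="top" else 47.3
    for o in(-10,-8,-6,-4,4,5,6):
        row=Q[abs(xs-s-o)<1].mean(0); k=(ys<-65)&(ys>-100); y0=ys[k][np.argmin(row[k])]
        print(n,o,y0,round(cen(row,ys,y0-7,y0+7),2),end="; ")
    print()
E
python3 m.py
```

```text
clock: 14.5
eef_pos: [550.6, -200.3, 86.1]
tcp_rot: [3.139, 0.001, 1.015]
contact_force: [0.7, 0.7, 7.0]
opening: 0.155
grasp_force: 49.4
clock: 15.0
eef_pos: [550.1, -200.2, 85.9]
tcp_rot: [3.14, 0.0, 0.618]
contact_force: [0.0, 4.6, 12.6]
opening: 0.158
grasp_force: 68.4
[3.14  0.    0.618]
top -10 -79.0 -78.83; top -8 -79.0 -78.87; top -6 -78.5 -78.43; top -4 -78.0 -78.25; top 4 -80.5 -80.83; top 5 -80.5 -80.73; top 6 -80.5 -80.69; 
scene -10 -80.5 -80.5; scene -8 -80.5 -80.23; scene -6 -80.0 -79.95; scene -4 -79.5 -79.75; scene 4 -84.5 -84.53; scene 5 -84.5 -84.57; scene 6 -84.5 -84.53;
```

```bash
python3 -m crank '[[0,0,0,0,0,0.06,1],[0,0,0,0,0,0.13,1],[0,0,0,0,0,0.13,1]]' 30; python3 m.py
```

```text
clock: 15.4
eef_pos: [550.1, -200.2, 86.1]
tcp_rot: [3.14, 0.0, 0.488]
contact_force: [-5.8, -5.8, 14.4]
opening: 0.158
grasp_force: 69.5
[3.14  0.    0.488]
top -10 -81.0 -81.14; top -8 -81.0 -81.29; top -6 -81.0 -81.29; top -4 -81.0 -81.33; top 4 -80.5 -80.82; top 5 -80.5 -80.7; top 6 -80.5 -80.65; 
scene -10 -86.5 -86.69; scene -8 -86.5 -86.73; scene -6 -87.0 -87.11; scene -4 -87.0 -87.02; scene 4 -84.5 -84.43; scene 5 -84.5 -84.56; scene 6 -84.5 -84.58;
```

```bash
cat > m2.py <<'E'
from h import *
o=[round(r.sense()["tcp_rot"][2],3)]
for n in("top","scene"):
    v=[]
    for _ in range(2):
        f=grab(n); Q,xs,ys=rect(f); s=49.5 if n=="top" else 47.3
        def c(a,b):
            row=Q[(xs-s>a)&(xs-s<b)].mean(0); k=(ys<-65)&(ys>-100); y0=ys[k][np.argmin(row[k])]; return cen(row,ys,y0-7,y0+7)
        v.append((c(-11,-3),c(3,6),c(8,12)))
    o+=np.mean(v,0).round(2).tolist()
print(o)
E
python3 m2.py
python3 -m crank '[[0,0,0,0,0,0.04,1],[0,0,0,0,0,0.04,1]]' 30 >/dev/null; python3 m2.py
python3 -m crank '[[0,0,0,0,0,0.04,1],[0,0,0,0,0,0.04,1]]' 30 >/dev/null; python3 m2.py
python3 -m crank '[[0,0,0,0,0,0.04,1],[0,0,0,0,0,0.04,1]]' 30 >/dev/null; python3 m2.py
python3 -m crank '[[0,0,0,0,0,-0.06,1],[0,0,0,0,0,-0.12,1],[0,0,0,0,0,-0.16,1],[0,0,0,0,0,-0.16,1]]' 30 >/dev/null; python3 m2.py
python3 -m crank '[[0,0,0,0,0,-0.04,1],[0,0,0,0,0,-0.04,1]]' 30 >/dev/null; python3 m2.py
python3 -m crank '[[0,0,0,0,0,-0.04,1],[0,0,0,0,0,-0.04,1]]' 30 >/dev/null; python3 m2.py
python3 -m crank '[[0,0,0,0,0,-0.04,1],[0,0,0,0,0,-0.04,1]]' 30
```

```text
[np.float64(0.49), -80.27, -80.74, -80.88, -84.85, -84.46, nan]
[np.float64(0.449), -83.78, -80.71, -80.92, -85.54, -84.47, nan]
[np.float64(0.409), nan, -80.79, -80.86, -88.28, -84.43, nan]
[np.float64(0.369), -82.7, -80.79, -80.89, -86.76, -84.48, nan]
[np.float64(0.531), -80.42, -80.78, -80.92, -82.89, -84.53, nan]
[np.float64(0.572), -78.59, -80.73, -80.89, -83.11, -84.48, nan]
[np.float64(0.611), -81.42, -80.82, -80.93, -80.73, -84.44, nan]
clock: 18.5
eef_pos: [550.2, -200.3, 86.1]
tcp_rot: [3.14, 0.0, 0.652]
contact_force: [-13.5, -14.3, 29.4]
opening: 0.154
grasp_force: 85.4
```

```bash
python3 m2.py
python3 -m crank '[[0,0,0,0,0,-0.04,1],[0,0,0,0,0,-0.04,1]]' 30 >/dev/null; python3 m2.py
python3 -m crank '[[0,0,0,0,0,-0.04,1],[0,0,0,0,0,-0.04,1]]' 30; python3 m2.py
```

```text
[np.float64(0.652), -76.49, -80.82, -80.94, -83.24, -84.52, nan]
[np.float64(0.691), -77.19, -80.83, -80.87, -79.46, -84.5, nan]
clock: 19.3
eef_pos: [550.4, -200.2, 86.1]
tcp_rot: [3.14, 0.0, 0.732]
contact_force: [1.1, 1.2, 3.3]
opening: 0.151
grasp_force: 47.8
[np.float64(0.732), -76.26, -80.82, -80.89, -81.24, -84.46, nan]
```

The pointer jitters while gripped, but the regression over the sweep puts alignment at yaw ≈ 0.50. I'll go there, release, lift clear and measure it at rest.

```bash
python3 -m crank '[[0,0,0,0,0,0.08,1],[0,0,0,0,0,0.16,1],[0,0,0,0,0,0.232,1],[0,0,0,0,0,0.232,1],[0,0,0,0,0,0.232,1]]' 20; python3 -m crank '[[0,0,0,0,0,0,0.8],[0,0,0,0,0,0,0.75],[0,0,0,0,0,0,0.65],[0,0,0,0,0,0,0.5],[0,0,0,0,0,0,0.4]]' 20; python3 -m crank '[[0,0,0,0,0,0,0.4],[0,0,-0.02,0,0,0,0.4],[0,0,-0.05,0,0,0,0.4],[0,0,-0.09,0,0,0,0.4],[0,0,-0.13,0,0,0,0.4]]'; python3 m2.py; python3 m2.py;python3 - <<'E'
from h import *
print(delta([430,-330,300],axes([0,0,-1],[1,0,0])))
E
```

```text
clock: 20.0
eef_pos: [550.2, -200.1, 86.0]
tcp_rot: [3.14, -0.0, 0.498]
contact_force: [-1.5, -1.4, 10.3]
opening: 0.152
grasp_force: 58.6
clock: 20.5
eef_pos: [549.2, -199.5, 84.7]
tcp_rot: [-3.141, 0.001, 0.498]
contact_force: [1.1, -0.3, -0.5]
opening: 0.598
grasp_force: 0.0
clock: 21.0
eef_pos: [549.1, -199.3, 215.9]
tcp_rot: [-3.141, 0.002, 0.498]
contact_force: [1.3, -0.3, -0.1]
opening: 0.605
grasp_force: 0.0
[np.float64(0.498), -81.79, -80.79, -80.92, -85.23, -84.49, nan]
[np.float64(0.498), -81.69, -80.77, -80.94, -85.04, -84.51, nan]
([-0.167, 0.058, -0.0863], [-0.0032, 0.0014, -1.0727])
```

```bash
python3 -m crank '[[-0.167,0.058,-0.086,0,0,0,0.4],[-0.167,0.058,-0.086,0,0,0,0.4],[-0.167,0.058,-0.086,0,0,0,0.4],[-0.167,0.058,-0.086,0,0,0,0.4],[-0.167,0.058,-0.086,0,0,0,0.4]]'; python3 m2.py; python3 m2.py; python3 m.py; python3 - <<'E'
from h import *
o=[]
for n in("top","scene"):
    f=grab(n);Q,_,_=rect(f);o.append(cv2.resize(np.clip(Q*1.6,0,255).astype(np.uint8),(600,220)))
b=grab("scene")["image"][100:220,80:240].mean(-1);
cv2.imwrite("pics/fin.png",np.vstack(o))
E
```

```text
clock: 21.9
eef_pos: [428.5, -333.7, 302.8]
tcp_rot: [3.139, 0.001, 0.494]
contact_force: [-0.3, 0.0, -0.2]
opening: 0.596
grasp_force: 0.0
[np.float64(0.494), -81.56, -80.73, -80.85, -84.95, -84.5, nan]
[np.float64(0.498), -81.76, -80.64, -80.86, -84.92, -84.51, nan]
[-3.14e+00  1.00e-03  5.00e-01]
top -10 -81.5 -81.59; top -8 -81.5 -81.48; top -6 -81.5 -81.57; top -4 -81.5 -81.71; top 4 -80.5 -80.74; top 5 -80.5 -80.7; top 6 -80.5 -80.69; 
scene -10 -84.5 -84.72; scene -8 -85.0 -85.01; scene -6 -85.0 -85.07; scene -4 -84.5 -84.78; scene 4 -84.5 -84.52; scene 5 -84.5 -84.49; scene 6 -84.5 -84.47;
```

View pics/fin.png

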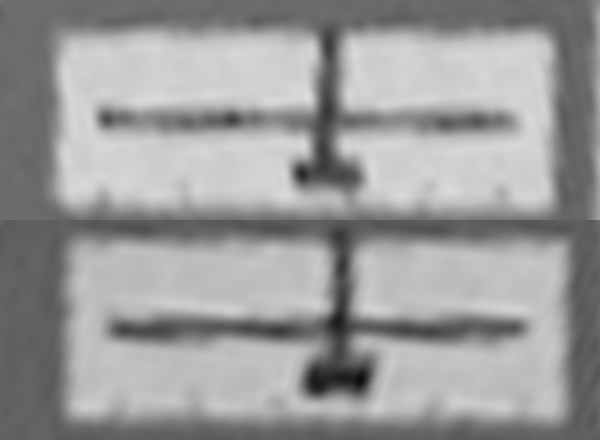

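Pointer and mark form one continuous line in both rectified views, at x≈328 above and x≈340 below. The offset is about 0.3–0.9 mm, and the arm is clear of everything. I'll check quickly that the bottle is still standing before handing in.

```bash
python3 - <<'E'
from h import *
from rig import sign_off
f=grab("scene"); x,y,w,h=cv2.boundingRect(big(mask(f,(3,130,30),(20,255,255),(140,100,250,220)))); print(x,y,w,h)
P=proj(f,[[559,-43,50],[559,-43,154]]);print(P.round(0).tolist())
if h>25 and abs(x+w/2-P[:,0].mean())<8: print(sign_off())
E
```

```text
173 147 25 40
[[189.0, 180.0], [184.0, 152.0]]
the job is handed in; nothing more can be done
None
```

The bottle is standing upright within about 3 mm of the plate's centre and released, after a set-down with about 16 N of contact force; the knob is turned so the pointer is within about 1 mm of the set-point mark, and the job was handed in at about 22 s with the arm clear (no verdict was shown).

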